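# Free the specimen turntable: selector to three dots, index plunger held up

## Task

Free the microscope's specimen turntable: first turn the selector on its control box clockwise to the three-dot mark and let go of it. Only then pull the turntable's index plunger straight up all the way to its stop, so that its pin stands clear of the disc, and finish while still holding it up there with the gripper. Leave the dishes and the other things on the bench where they stand.

Things in the scene. Friction and masses are not known exactly. Their poses are not given: they have to be found in the camera images.
- turntable: Fixed turntable; origin at the centre of its underside, z up. Cream round base 220 mm across; aluminium disc on it, top at z = 50 mm. At the -x rim a bracket: post at x = -126 to -97 mm, arm 34 mm wide over the rim, x = -126 to -60 mm, top z = 74 mm. Guide barrel, 22 mm across, at (-80, 0), top z = 86 mm; the plunger rises out of it. Two dishes lie on the +x half, tops z = 64 mm.
- plunger_grip (a point): Where to grip the plunger's knob, on its upright axis: (-80, 0, 105) mm in the turntable's frame while seated; rises with it. The black knob is an upright cylinder 24 mm across, from 17 mm below to 17 mm above this point, topped by a collar 34 mm across, 6 mm thick. The bracket arm lies 31 mm below this point. Fingers may close on it from any level direction.
- plunger (a joint): How far the plunger is pulled up, m: 0 = seated, its pin 6 mm deep in the disc; 0.006 = pin just out of the hole; 0.014 = stop. A spring pulls it back down: about 7 N at the seat, 10 N at the stop. It does not latch. The knob does not turn.
- control_box: Fixed cream box 130 (x) x 124 (y) x 45 mm high; origin at the centre of its underside, z up. On its top only the selector and four marks: radial rows of 1, 2, 3 and 4 small dark dots, 36 to 61 mm from the selector's axis, in clockwise order from above. From that axis they lie at +0.942, +0.314, -0.314, -0.942 rad from the box's +x axis (counterclockwise positive).
- selector_grip (a point): Where to grip the selector, on its upright axis: (-12, 0, 82) mm in the control box's frame. This point's x axis runs along the bar to the pointer end (white line on top), z up. Black bar grip 46 mm long, 14 mm thick, from 23 mm below to 11 mm above this point, on a round skirt 48 mm across whose top is 23 mm below this point.
- selector (a joint): Angle of the selector, rad, growing clockwise from above; the pointer stands at 0.942 minus this value from the box's +x axis. Notches at the marks: 0 (one dot), 0.628 (two), 1.257 (three), 1.885 (four), stops just beyond the ends. Turning takes up to about 0.1 N m; let go between notches it springs into one. Starts at one or two dots.
- dish_a_center (a point): Centre of a closed flat dish, 60 mm across, 14 mm high, loose on the turntable's disc. Leave it alone.
- dish_b_center (a point): Centre of a smaller such dish, 50 mm across, 14 mm high, on the disc. Leave it alone.
- dropper_mid (a point): Centre of a small amber bottle, 38 mm across, 75 mm high, standing beyond the turntable. Leave it alone.
- jar_mid (a point): Centre of a clear jar with a white cap, 56 mm across, 60 mm high, beyond the control box. Leave it alone.
- slide_box_mid (a point): Centre of a pale wooden slide box, 35 x 85 x 30 mm high, in front of the control box. Leave it alone.
- beaker_mid (a point): Centre of a glass beaker, 68 mm across, 80 mm high, at the left of the bench. Leave it alone.
- notebook_mid (a point): Centre of a flat blue notebook, 200 x 145 x 14 mm, at the right of the bench. Leave it alone.
Things that resemble listed ones, but are neither listed nor needed, are in the scene too. Leave any yellow look-alike of the turntable alone. Leave any green look-alike of the control_box alone.

How it is judged:
On the way, in this order (a step that is already met when the one before it is completed fails the run):
1. the selector rests at the three-dot mark, let go, with the plunger still seated (value of joint selector between 1.137 and 1.377 rad and value of joint plunger below 0.003 m and contact force between the fingers and selector below 0.3 N), for 0.2 s.
2. the plunger is pulled up to its stop by the gripper (value of joint plunger above 0.012 m and contact force between the fingers and plunger above 2 N), for 0.3 s.
At the end, for the whole second after the job is handed in: The gripper's fingers hold the plunger at its upper stop (pulled up more than 12 of its 14 mm, not moving, finger force above 2 N), and the selector stands at the three-dot mark (1.257 within 0.12 rad) (all of step 2 and velocity of joint plunger below 0.01 m/s and value of joint selector between 1.137 and 1.377 rad); the arm keeps its last pose, push and grip.
It fails at once if the plunger is lifted more than 4 mm while the selector is not at three dots (value of joint plunger above 0.004 m and not (value of joint selector between 1.007 and 1.507 rad)).
It fails at once if a bystander is pushed more than 25 mm or tipped over (distance of any of dish_a_center, dish_b_center, dropper_mid, jar_mid, slide_box_mid, beaker_mid, notebook_mid from where it was at the start of the episode above 0.025 m or angle between any of dish_a_center, dish_b_center, dropper_mid, jar_mid, slide_box_mid, beaker_mid, notebook_mid's own z axis and vertical above 0.4 rad).
It also fails if it takes over 42 s, if anything falls off the work surface, if the arm or the gripper's body presses on something with over 40 N, if the wrist force passes 120 N, or if a joint passes its speed limit or range.

## Robot

A 7-joint arm with a two-finger parallel gripper is mounted at the origin on the work surface. World frame = base frame: x ahead of the robot, y to its left, z up, the work surface at z = 0. Lengths are in m, angles in rad, forces in N, time in s.
With the tool pointing down it reaches from about 0.4 to 0.9 m from the base axis. Payload 5.6 kg.
Tool frame: the origin (TCP) lies midway between the tips of the shut fingers; the grasp point (between the pads) lies 19 mm behind it; y points along the fingers, z is the direction in which the jaws open and shut, and the axes are right-handed (so a half turn about y gives the same grasp; the last joint's range is limited). The gripper opens to 92 mm and grips with 3 to 60 N. Pads are 20 mm wide; open, the fingers measure 128 mm over their backs; the gripper's body (75 mm by 189 mm) begins 69 mm behind the grasp point.
Start: joints at [1.108, 0.468, -0.012, 1.603, 0.006, 1.071, -0.056], TCP at [0.265, -0.594, 0.215] pointing down, gripper open.
Joint ranges: [-2.53, 2.53], [-0.31, 2.02], [-1.57, 1.55], [0.28, 2.44], [-1.29, 4.43], [0.15, 1.84], [-2.92, 2.92]. Speed limits (rad/s): [2.57, 2.57, 3.14, 3.14, 3.14, 3.14, 3.14].

## Interface

Orientations are given as a 3x3 rotation matrix whose columns are the frame's x, y, z axes.
In Python, from station import env, effector, solver, viewer, workorder, search_frame, tip_of gives the robot as it stands. Calls block until the motion is done:
- env.reach(position, orientation): joint-space move of the TCP to a pose.
- env.movel(position, frame=None, rate=0.15): straight line of the TCP; frame=None keeps the orientation; rate is the mean speed in m/s.
- env.goto_joints(angles): joint-space move.
- effector.release() and effector.grasp(squeeze=None): open the fingers fully, or close them until they stop; squeeze is the grip in N (None keeps the last).
- env.pause(seconds).
- solver.inverse_kinematics(position, orientation): joint angles nearest the present ones, or None.
- env.sense(): the state.
- viewer.read_camera(name): name is "side" or "top" or "wrist"; returns (picture, depth): 384x512x3 uint8, red, green, blue; 384x512 float32, m along the optical axis (not along the pixel's ray), 0 where there is no reading.
- viewer.camera_info(name): a dict with "intrinsics" (3x3 intrinsics, pixels), "eye" and "rotation" of the camera in the world; the wrist camera has in their place "T_tool_cam" (4x4, takes a point from camera to tool coordinates, whose origin is the TCP and whose axes are the tool frame's). Camera axes: x right, y up, looking along -z (the intrinsics and any distortion apply to the point x, -y, -z); pixel columns grow to the right and rows downward; lengths in m; the calibration is good to about 2 mm. The wrist camera is an equidistant fisheye: a pixel r from the principal point sees the ray r / f radians off the axis. A picture is of the moment at which its call begins: read the wrist's pose just before it. camera_info takes no time and is no camera call.
A pose or a line that the arm cannot do raises env.PlanningError and nothing moves.
- workorder.finish_job(): hands the job in, once; it reports no verdict.
Trained networks look in the newest picture that a camera, given by its name, has taken for a name from the list of things; names that differ only in an ending like _2 or _b are one class to them, and where a whole thing is asked for, a point or a joint stands for the part that bears it (a point fixed in the world has none). Each returns a list of dicts, best first, with "score" (0 to 1); they miss things now and then, are a little off and sometimes report something else, mostly with a low value. They report only what shows in the picture. A call takes as long as a camera call. They do not tell look-alikes from the thing itself.
- search_frame(camera, name): "at" ([x, y, z] in m, in world coordinates, good to about 4 mm: the middle of the surface that is visible of it).
- tip_of(camera, name): "at" ([x, y, z] in m, in world coordinates, good to about 4 mm: a listed point, or the origin of a listed thing).
The state is a dict: "t": time; "joint_positions": joint angles; "joint_velocities": joint speeds; "tau": joint torques, N m; "ee_pos": TCP position; "tcp_rot": TCP orientation; "wrist_force": force on the tool from outside, world axes, zero at the start; "moment": the same for the moment, N m; "gripper_width": finger opening in m.
Only numpy, scipy, OpenCV 4.12 (cv2) and the standard library are available. Lean on these libraries where they do the work, as an engineer would, in place of code of your own. Each camera call takes 0.05 s, during which the arm holds its last target.

## Working session

There is one attempt and no reset: what is moved stays moved. The work goes in short steps, each a Python script; the robot and the scene stay as the last script left them, time stands still between calls to the robot, and variables do not carry over. Pictures are saved under pics/ and viewed, and the job is handed in when it is done.

```bash
ls; mkdir -p pics; cat > h.py <<'E'
import numpy as np, cv2
from station import env, effector, solver, viewer, workorder, search_frame, tip_of
def save(n,p,crop=None,s=1):
    if crop: a,b,c,d=crop; p=p[b:d,a:c]
    p=cv2.cvtColor(p,cv2.COLOR_RGB2BGR)
    if s!=1: p=cv2.resize(p,None,fx=s,fy=s,interpolation=cv2.INTER_CUBIC)
    cv2.imwrite('pics/'+n+'.png',p)
def pix(cam,P):
    i=viewer.camera_info(cam); c=np.array(i['rotation']).T@(np.array(P)-i['eye']); K=np.array(i['intrinsics'])
    q=K@np.array([c[0],-c[1],-c[2]]); return q[:2]/q[2]
def cloud(cam,d):
    i=viewer.camera_info(cam);K=np.array(i['intrinsics']);v,u=np.mgrid[:d.shape[0],:d.shape[1]]
    c=np.stack([(u-K[0,2])/K[0,0]*d,-(v-K[1,2])/K[1,1]*d,-d],-1)
    return c@np.array(i['rotation']).T+np.array(i['eye'])
E
python3 - <<'E'
from h import *
np.set_printoptions(precision=4,suppress=True)
for c in('side','top'):
    p,d=viewer.read_camera(c); save(c+'0',p,s=1.5); np.savez(c+'0.npz',p=p,d=d)
    print(viewer.camera_info(c))
    for n in('turntable','control_box','selector_grip','plunger_grip'):
        print(c,n)
        for r in tip_of(c,n): print('  ',np.round(r['at'],4),round(r['score'],2),pix(c,r['at']).round())
print(env.sense()['t'])
E
```

```text
pics
{'intrinsics': array([[421.1058,   0.    , 260.0913],
       [  0.    , 421.1058, 186.6802],
       [  0.    ,   0.    ,   1.    ]]), 'eye': array([ 0.2031, -1.0224,  0.6613]), 'rotation': array([[ 0.9654,  0.1257, -0.2284],
       [-0.2607,  0.4723, -0.842 ],
       [ 0.0021,  0.8724,  0.4887]])}
side turntable
   [ 0.2235 -0.3693  0.0026] 0.85 [187. 313.]
   [ 0.5695 -0.1948  0.0011] 0.79 [312. 240.]
side control_box
   [0.2211 0.3666 0.0017] 0.96 [163. 163.]
   [ 0.568   0.1432 -0.0005] 0.79 [274. 181.]
side selector_grip
   [0.2111 0.3747 0.0831] 0.62 [157. 142.]
   [0.5577 0.1448 0.0819] 0.46 [272. 158.]
side plunger_grip
   [ 0.4906 -0.2094  0.1008] 0.73 [287. 215.]
   [ 0.1407 -0.3706  0.1069] 0.65 [139. 283.]
   [0.6479 0.3901 0.0404] 0.29 [276. 139.]
{'intrinsics': array([[367.9764,   0.    , 255.1721],
       [  0.    , 367.9764, 195.2566],
       [  0.    ,   0.    ,   1.    ]]), 'eye': array([ 0.3471, -0.0221,  1.1729]), 'rotation': array([[ 0.0147,  0.9929, -0.1181],
       [-0.9999,  0.014 , -0.0065],
       [-0.0048,  0.1181,  0.993 ]])}
top turntable
   [ 0.5684 -0.1928  0.0001] 0.93 [311. 171.]
   [ 0.2188 -0.3665  0.0027] 0.92 [367. 282.]
top control_box
   [ 0.5714  0.1471 -0.0001] 0.78 [206. 169.]
   [ 0.2231  0.3679 -0.002 ] 0.66 [132. 277.]
top selector_grip
   [0.557  0.1455 0.0792] 0.6 [202. 168.]
   [0.2068 0.3749 0.0831] 0.51 [120. 286.]
top plunger_grip
   [ 0.1429 -0.3663  0.1068] 0.59 [379. 314.]
   [ 0.4902 -0.2059  0.1068] 0.51 [321. 191.]
0.5
```

View pics/side0.png

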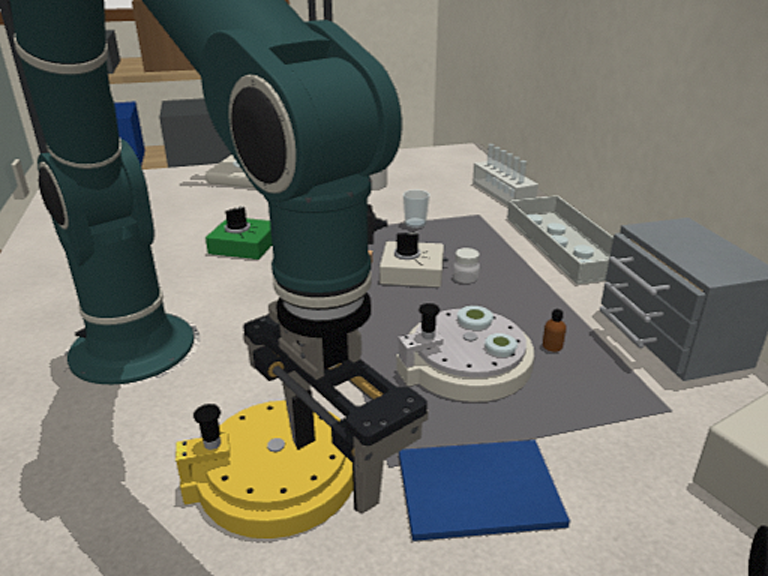

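View pics/top0.png

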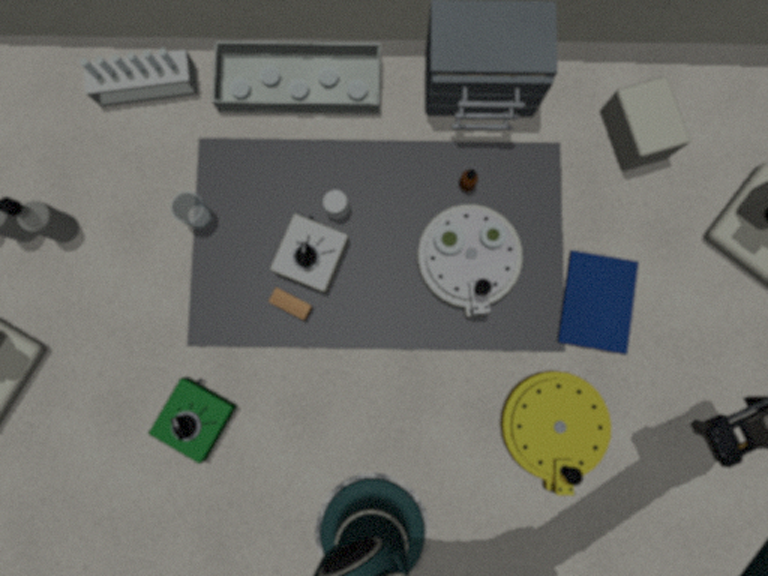

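```bash
python3 - <<'E'
from h import *
z=np.load('top0.npz'); P=cloud('top',z['d'])
a=z['p'][110:240,160:370]; save('topcrop',a,s=3.8)
# box top dots
save('boxcrop',z['p'],(160,120,250,220),6)
E
```

```text
(no output)
```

View pics/topcrop.png

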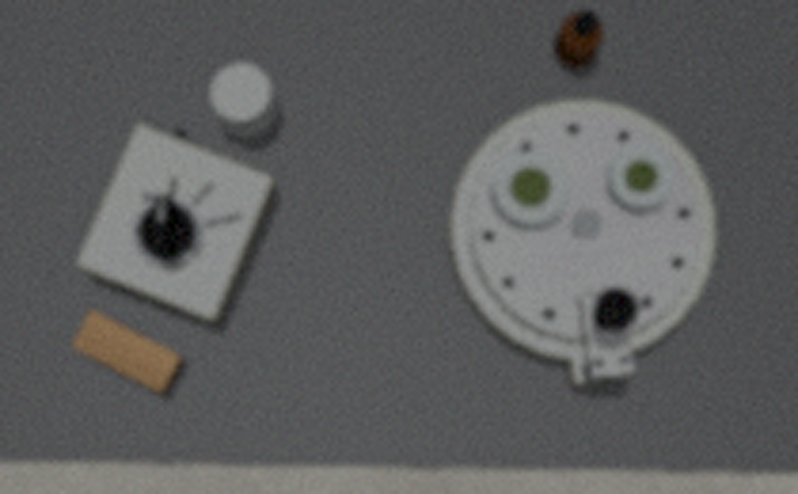

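View pics/boxcrop.png

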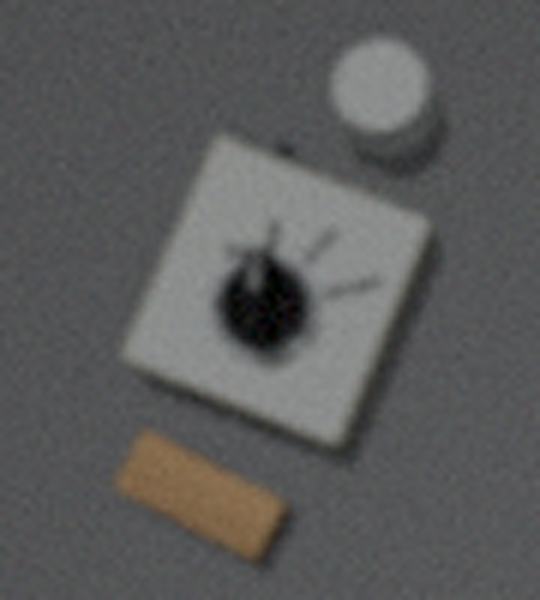

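Two cream/coloured pairs show up: the cream turntable at side (470,350) and the yellow one at (265,465), and the cream box at (412,262) and the green one at (240,237). The cream ones, at world (0.569,-0.193) and (0.570,0.145), fit the description and are within reach. I'll hover over the cream box and check the pointer with the wrist camera.

```bash
cat >> h.py <<'E'
def R(a): # tool down, jaw axis at world angle a
    y=np.array([0,0,-1.]); z=np.array([np.cos(a),np.sin(a),0]); return np.stack([np.cross(y,z),y,z],1)
def wpix(P,ee,rot):
    i=viewer.camera_info('wrist');T=np.array(i['T_tool_cam']);K=np.array(i['intrinsics'])
    t=np.array(rot).T@(np.array(P)-ee); c=T[:3,:3].T@(t-T[:3,3]); v=np.array([c[0],-c[1],-c[2]])
    th=np.arctan2(np.hypot(v[0],v[1]),v[2]); n=np.hypot(v[0],v[1])+1e-9
    return np.array([K[0,2]+K[0,0]*th*v[0]/n,K[1,2]+K[1,1]*th*v[1]/n])
def wray(u,v,z,ee,rot):
    i=viewer.camera_info('wrist');T=np.array(i['T_tool_cam']);K=np.array(i['intrinsics'])
    a=(u-K[0,2])/K[0,0];b=(v-K[1,2])/K[1,1];th=np.hypot(a,b)
    c=np.array([np.sin(th)*a/th,-np.sin(th)*b/th,-np.cos(th)])
    rot=np.array(rot);o=rot@T[:3,3]+ee;d=rot@T[:3,:3]@c
    return o+d*(z-o[2])/d[2]
E
python3 - <<'E'
from h import *
np.set_printoptions(precision=4,suppress=True)
for c in('side','top'):
    z=np.load(c+'0.npz');P=cloud(c,z['d'])
    m=(abs(P[...,2]-.045)<.006)&(abs(P[...,0]-.57)<.1)&(abs(P[...,1]-.145)<.1)
    r=cv2.minAreaRect(P[m][:,:2].astype(np.float32)); print(c,m.sum(),r)
    for a,b,n in((.045,(.57,.145),'box'),):pass
print(viewer.camera_info('wrist'))
for a in np.arange(-3.1,3.2,.4):
    q=solver.inverse_kinematics([.557,.145,.2],R(a)); q2=solver.inverse_kinematics([.49,-.208,.2],R(a))
    print(round(a,2),q,q2)
print(env.sense()['tcp_rot'])
E
```

```text
side 618 ((0.5931031703948975, 0.125923290848732), (0.12639516592025757, 0.1858047991991043), 70.21565246582031)
top 1372 ((0.5904774069786072, 0.13075262308120728), (0.12394047528505325, 0.18436181545257568), 69.08019256591797)
{'intrinsics': array([[297.3186,   0.    , 255.4851],
       [  0.    , 297.3186, 188.9582],
       [  0.    ,   0.    ,   1.    ]]), 'T_tool_cam': array([[ 0.0013, -0.9683, -0.2498, -0.07  ],
       [-0.0004,  0.2498, -0.9683, -0.1701],
       [ 1.    ,  0.0013, -0.0001, -0.0011],
       [ 0.    ,  0.    ,  0.    ,  1.    ]])}
-3.1 [ 0.5645  0.7866 -1.3214  1.7506  0.802   1.2679  2.224 ] [ 0.2275  0.2841  0.1323  1.9134 -0.0456  0.9469 -2.7188]
-2.7 [-1.2165  0.7343  1.3511  1.8574 -0.7727  1.2133 -2.3091] [ 0.2895  0.2852  0.0585  1.9093 -0.0203  0.9476 -2.3426]
-2.3 [ 0.0256  0.4006 -0.4292  1.7815  0.1939  1.0011 -2.7787] [ 0.3474  0.2874 -0.0105  1.9055  0.0037  0.9486 -1.9648]
-1.9 [ 0.0955  0.4177 -0.5213  1.777   0.2408  1.0104 -2.4176] [ 0.4064  0.2909 -0.0808  1.9017  0.0285  0.9502 -1.5876]
-1.5 [ 0.189   0.4473 -0.6483  1.7711  0.3101  1.0271 -2.
[... 768 characters left out ...]
9  0.9773  1.0403]
1.3 [ 0.3409  0.5196 -0.8705  1.7621  0.4474  1.071   0.6148] [ 0.8607  0.3667 -0.6376  1.873   0.259   0.985   1.4102]
1.7 [ 0.4235  0.5806 -1.0069  1.7576  0.5436  1.1115  0.9385] [ 0.9181  0.3858 -0.7128  1.8697  0.2979  0.9946  1.7771]
2.1 [ 0.5645  0.7866 -1.3214  1.7506  0.802   1.2679  1.1408] [ 1.278   0.6921 -1.3147  1.852   0.7264  1.1929  1.8183]
2.5 [ 0.5645  0.7866 -1.3214  1.7506  0.802   1.2679  1.5408] [ 1.278   0.6921 -1.3147  1.852   0.7264  1.1929  2.2183]
2.9 [ 0.5645  0.7866 -1.3214  1.7506  0.802   1.2679  1.9408] [-0.6322  0.6324  1.3594  1.9589 -0.6904  1.1373 -2.3706]
[[-0.9132 -0.0001  0.4075]
 [-0.4075  0.     -0.9132]
 [ 0.0001 -1.     -0.0001]]
```

```bash
python3 - <<'E'
from h import *
np.set_printoptions(precision=4,suppress=True)
env.reach([.557,.145,.2],R(-1.1))
s=env.sense(); p,d=viewer.read_camera('wrist'); save('w1',p,s=1.5); np.savez('w1.npz',p=p,d=d,ee=s['ee_pos'],rot=s['tcp_rot'])
print(s['t'],s['ee_pos'])
for n in('control_box','selector_grip'):
    for r in tip_of('wrist',n): print(n,np.round(r['at'],4),round(r['score'],2),wpix(r['at'],s['ee_pos'],s['tcp_rot']).round())
E
```

```text
3.3 [0.5573 0.1439 0.1999]
control_box [ 0.5711  0.1419 -0.0028] 0.57 [263. 160.]
selector_grip [0.5556 0.1459 0.0837] 0.95 [254. 186.]
selector_grip [ 0.5702  0.1408 -0.0048] 0.43 [263. 161.]
```

View pics/w1.png

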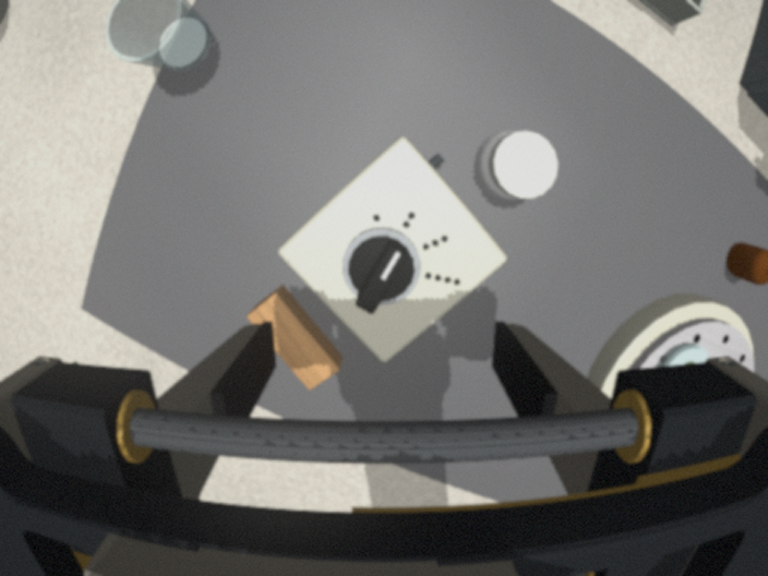

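The cream box is at (392,250), with its dot rows at (376,218), (408,220), (435,243) and (443,279) in the 1.5x view. The white line runs from (384,277) to (398,254) and seems to point at two dots. I'll compute it.

```bash
python3 - <<'E'
from h import *
np.set_printoptions(precision=4,suppress=True)
w=np.load('w1.npz');ee,rot=w['ee'],w['rot']
save('w1c',w['p'],(180,85,345,245),4.5)
f=lambda u,v,z: wray(u/1.5,v/1.5,z,ee,rot)[:2]
a=f(384,277,.093);b=f(398,254,.093);print('ptr',a,b,np.arctan2(*(b-a)[::-1]))
C=np.array([f(*c,.045) for c in((403,137),(507,258),(385,361),(278,252))]);print(C,C.mean(0))
for i in range(4):
    e=C[(i+1)%4]-C[i];print(np.linalg.norm(e),np.arctan2(e[1],e[0]))
D=[f(376,218,.045),f(411,215,.045),f(445,238,.045),f(457,282,.045)]
A=np.array([.556,.145]);
for d in D: print(d,np.linalg.norm(d-A),np.arctan2(*(d-A)[::-1]))
E
```

```text
ptr [0.5597 0.1457] [0.577  0.1446] -0.06587788085791384
[[0.6479 0.1749]
 [0.605  0.0635]
 [0.4883 0.1086]
 [0.5307 0.2205]] [0.568  0.1419]
0.11944466209538537 -1.9386466858315532
0.12509663055228604 2.772570018965818
0.11963783872504281 1.2086709979786492
0.12578192486703343 -0.37053646923061595
[0.5863 0.1656] 0.036597494441699886 0.597401209894036
[0.5998 0.1438] 0.04382506256141604 -0.027439123107371663
[0.5962 0.1135] 0.051110728214124636 -0.664842171484778
[0.5708 0.0892] 0.057779812008765044 -1.3110520715042164
```

View pics/w1c.png

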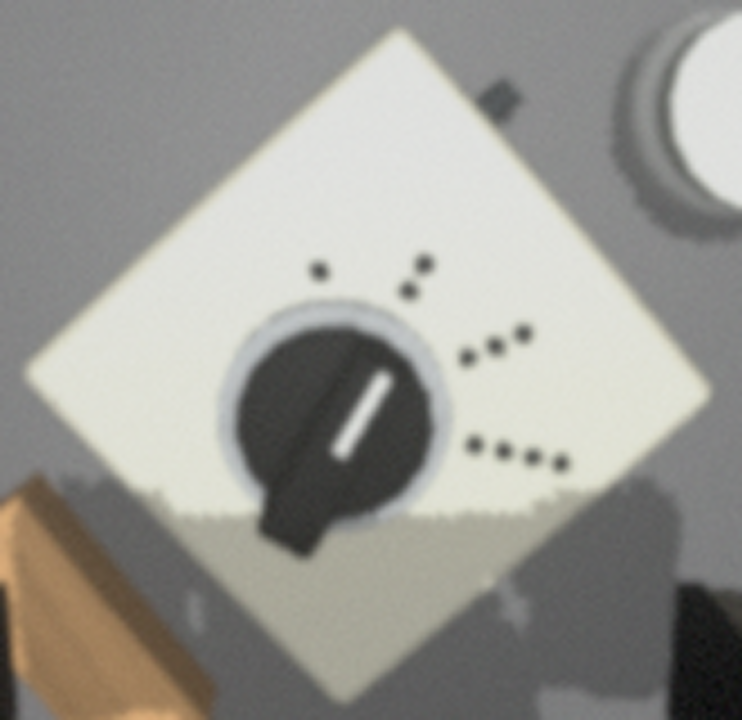

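The pointer is at two dots: its world angle is -0.06, against -0.056 expected from a box yaw of -0.37. So I need 0.628 rad clockwise. I'll grip across the bar and turn with joint 7.

```bash
python3 - <<'E'
from h import *
np.set_printoptions(precision=4,suppress=True)
a=-.06+np.pi/2
env.reach([.5565,.1455,.125],R(a)); print(env.sense()['t'])
env.movel([.5565,.1455,.064],rate=.1); s=env.sense(); print(s['t'],s['ee_pos'],s['wrist_force'])
effector.grasp(20); s=env.sense(); print(s['t'],s['gripper_width'],s['wrist_force'],s['moment'])
q=np.array(s['joint_positions']); q[6]-=.65
print(q); env.goto_joints(q)
s=env.sense(); print(s['t'],s['gripper_width'],s['ee_pos'],s['wrist_force'],s['moment'])
effector.release(); env.movel([.5565,.1455,.2],rate=.2)
s=env.sense(); p,d=viewer.read_camera('wrist'); save('w2',p,s=1.5); np.savez('w2.npz',p=p,d=d,ee=s['ee_pos'],rot=s['tcp_rot'])
print(s['t'],s['wrist_force'])
E
```

```text
5.3667
6.125 [0.5566 0.1459 0.0642] [ 0.383   0.1008 -0.13  ]
7.2833 0.013603472628505755 [-0.3066  0.0221 -1.264 ] [ 0.1879 -0.1682 -0.0088]
[ 0.4533  0.8811 -1.1007  1.8456  0.9255  1.0364 -0.1773]
7.95 0.01393642606606225 [0.5566 0.1459 0.064 ] [ 1.256   1.1281 -0.7454] [ 0.2565 -0.2591  0.0888]
9.9917 [-1.4002 -0.6509 -0.4459]
```

View pics/w2.png

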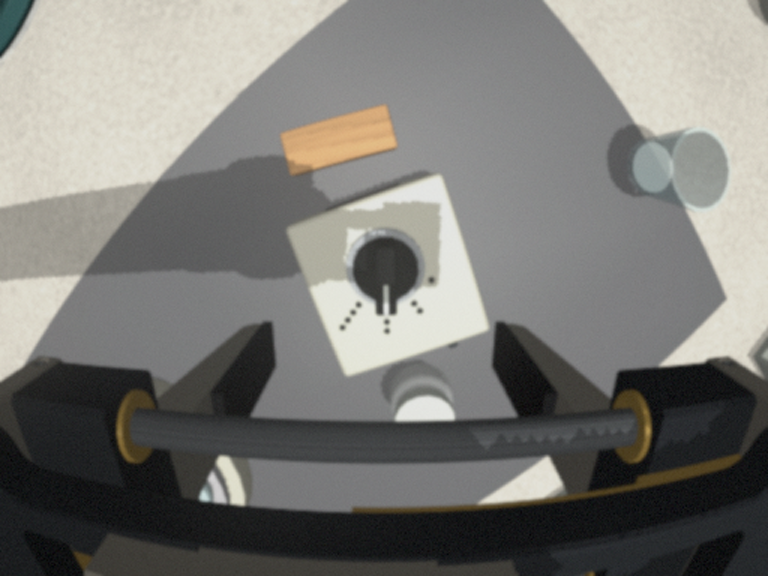

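The white line now points at the three-dot row at (386,320), and the gripper is clear of it. Next I'll measure the plunger from above.

```bash
python3 - <<'E'
from h import *
np.set_printoptions(precision=4,suppress=True)
w=np.load('w2.npz');f=lambda u,v,z: wray(u/1.5,v/1.5,z,w['ee'],w['rot'])[:2]
b=f(386,313,.093)-f(386,287,.093); print('ptr',np.arctan2(b[1],b[0]),'want',-.37-.314)
env.reach([.47,-.207,.22],R(.9))
s=env.sense(); p,d=viewer.read_camera('wrist'); save('w3',p,s=1.5); np.savez('w3.npz',p=p,d=d,ee=s['ee_pos'],rot=s['tcp_rot'])
print(s['t'],s['ee_pos'])
for n in('turntable','plunger_grip'):
    for r in tip_of('wrist',n): print(n,np.round(r['at'],4),round(r['score'],2),wpix(r['at'],s['ee_pos'],s['tcp_rot']).round()*1.5)
E
```

```text
ptr -0.7096065222262317 want -0.6839999999999999
11.4 [ 0.4704 -0.2058  0.22  ]
turntable [ 0.5663 -0.2001 -0.0012] 0.9 [451.5 325.5]
turntable [ 0.2191 -0.3715 -0.0004] 0.69 [ 97.5 163.5]
plunger_grip [ 0.4912 -0.2072  0.1049] 0.81 [400.5 304.5]
```

View pics/w3.png

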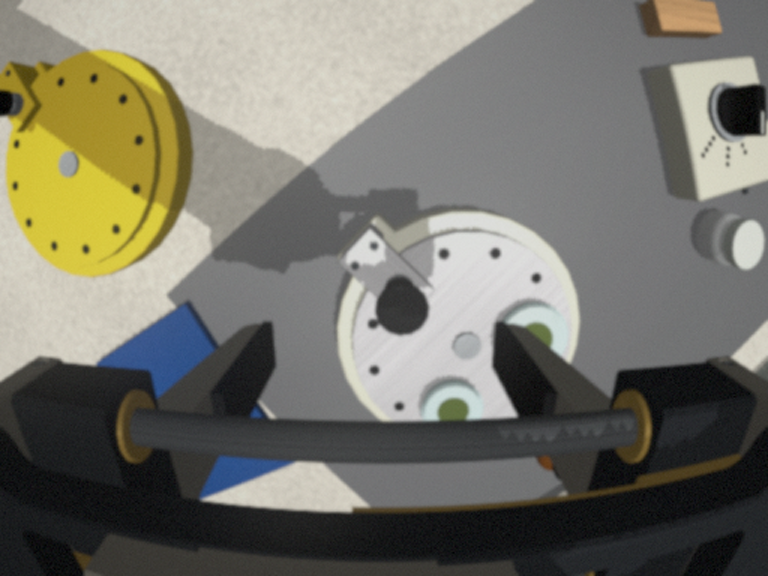

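Collar at (402,306), and it agrees with the networks on about (0.491,-0.207), consistent with the turntable geometry (80 mm from its centre). This is the cream turntable, with the dishes at (533,335) and (453,410). Grip it.

```bash
python3 - <<'E'
from h import *
np.set_printoptions(precision=4,suppress=True)
w=np.load('w3.npz'); c=wray(402/1.5,306/1.5,.128,w['ee'],w['rot'])[:2]; print('collar',c)
x,y=.4908,-.207
if np.hypot(c[0]-x,c[1]-y)<.008: x,y=(np.array([x,y])+c)/2
env.movel([x,y,.16],rate=.2); env.movel([x,y,.081],rate=.1)
s=env.sense(); print(s['t'],s['ee_pos'],s['wrist_force'])
effector.grasp(45); s=env.sense(); print(s['t'],s['gripper_width'],s['ee_pos'],s['wrist_force'],s['moment'])
p,d=viewer.read_camera('side'); save('s1',p,(220,150,380,290),4.5)
E
```

```text
collar [ 0.4866 -0.2033]
12.9583 [ 0.4892 -0.205   0.0814] [ 1.01   -0.0632 -0.6721]
13.9083 0.03185525384512437 [ 0.4884 -0.2055  0.081 ] [-1.15   -1.9113  1.3888] [-0.2199  0.1486 -0.0158]
```

View pics/s1.png

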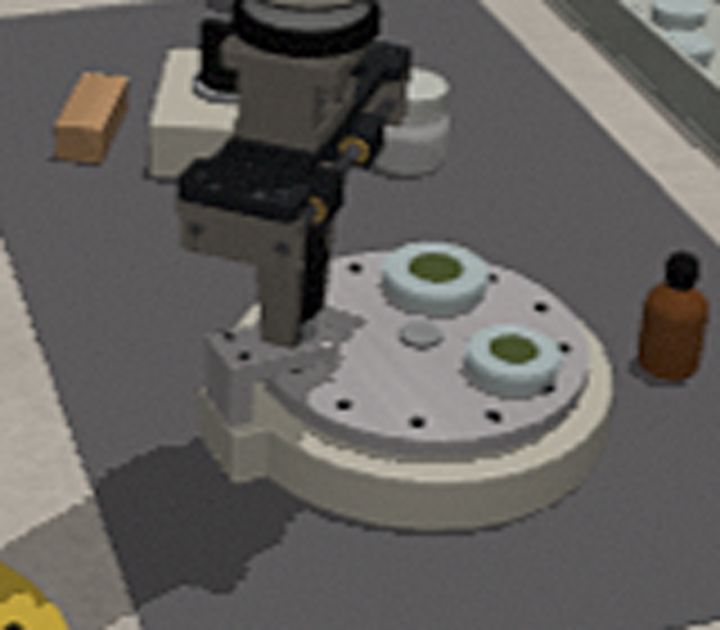

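Width is 31.9 mm, so the fingers sit on the 34 mm collar rather than the 24 mm knob. I'll test this grip with a firmer squeeze and a lift; the wrist force and width will show any slip.

```bash
python3 - <<'E'
from h import *
np.set_printoptions(precision=4,suppress=True)
effector.grasp(60); s=env.sense(); print(s['t'],s['gripper_width'],s['wrist_force'])
p0=np.array(s['ee_pos'])
for dz in(.004,.008,.012,.014,.0155):
    env.movel(p0+[0,0,dz],rate=.03); s=env.sense(); print(round(s['t'],2),s['ee_pos']-p0,s['gripper_width'],s['wrist_force'])
p,d=viewer.read_camera('side'); save('s2',p,(220,150,380,290),4.5)
E
```

```text
14.175 0.03153536382200725 [-1.308  -1.8343  2.2473]
14.46 [-0.0001  0.      0.0036] 0.03184885159872806 [ 2.0003 -1.2754 -7.9044]
14.74 [-0.0001  0.0001  0.0079] 0.03168855795033324 [ 1.4575 -1.9369 -8.0355]
15.03 [-0.0001  0.      0.012 ] 0.03154832002213392 [ 1.7016  0.3156 -8.8777]
15.28 [-0.0001 -0.      0.014 ] 0.03154442997445041 [ 1.401  -1.0553 -9.7218]
15.53 [-0.0002  0.0001  0.0143] 0.031836532232292186 [  4.7581  -1.3954 -20.1771]
```

View pics/s2.png

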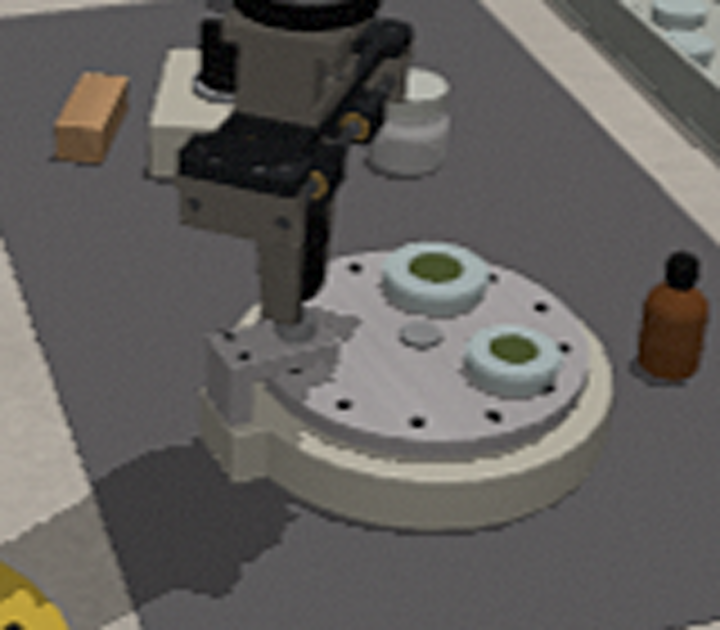

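The force followed the spring (8 to 9.7 N) and jumped to 20 N at 14.3 mm, which is the stop. I'll back off the excess, check that it holds and that the selector is still right, then hand in.

```bash
python3 - <<'E'
from h import *
np.set_printoptions(precision=4,suppress=True)
for i in range(4):
    env.pause(.4); s=env.sense(); print(round(s['t'],2),s['ee_pos'],s['gripper_width'],s['wrist_force'])
p,d=viewer.read_camera('top'); save('t2',p,(160,110,370,240),3.8)
E
```

```text
15.97 [ 0.4882 -0.2054  0.0953] 0.03137132165747799 [  5.8645  -0.2353 -19.907 ]
16.38 [ 0.4883 -0.2054  0.0953] 0.03148265224673191 [  5.1886  -0.0084 -20.3958]
16.77 [ 0.4882 -0.2054  0.0953] 0.03159131908861004 [  6.5165  -1.6579 -19.0766]
17.18 [ 0.4882 -0.2054  0.0953] 0.03154077998988652 [  4.7489  -1.6017 -19.8274]
```

View pics/t2.png

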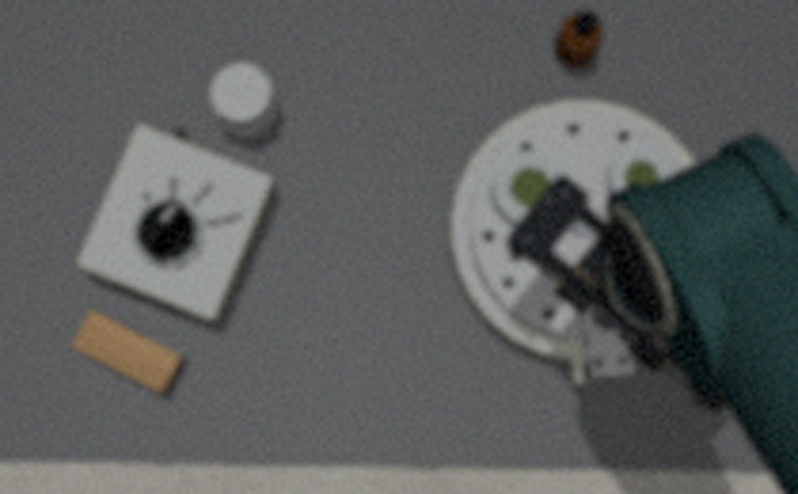

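The hold is steady at the stop, the selector is unchanged since the wrist view, and the dishes, jar, slide box and dropper bottle are where they were. Handing in.

```bash
python3 - <<'E'
from h import *
print(workorder.finish_job())
E
```

```text
the job is handed in; nothing more can be done
None
```

I turned the cream control box's selector one notch clockwise, from two dots to three, and let go of it. I then pulled the cream turntable's plunger up to its stop and handed the job in at about 17 s, still holding it there.

- **Selector:** after release, the wrist picture gave a pointer angle of -0.71 rad in the world frame, against -0.68 expected for three dots. The last top view is too blurred to measure the angle, but nothing touched the selector after I let go.
- **Plunger:** the downward pull on the wrist rose from about 8 to 9.7 N over 14 mm, as the spring should. It then jumped to about 20 N at 14.3 mm, which is the stop. Over the next 1.6 s the pose and grip width stayed still and the force stayed at 19–20 N.
- **Grip differs from plan:** the fingers stopped at 31.5 to 32 mm, not the knob's 24 mm. They therefore seem to be gripping the 34 mm collar, with the grip set to 60 N. There was no sign of slipping. I meant to back off the extra pull against the stop before handing in, but left it on because the hold was steady.
- **Other things on the bench:** the last top view shows the dishes, jar, slide box and dropper bottle where they were. I did not check the beaker and notebook again at the end, but the arm did not work near them.

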